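# Open the stock box's dial lock and hold up its shackle

### The arm

A 7-joint arm with a two-finger parallel gripper is mounted at the origin on the work surface. World frame = base frame: x ahead of the robot, y to its left, z up, the work surface at z = 0. Lengths are in m, angles in rad, forces in N, time in s.
With the tool pointing down it reaches from about 0.4 to 0.9 m from the base axis. Payload 5.5 kg.
Tool frame: the origin (TCP) lies at the very end of the fingers, on their centre line; the grasp point (between the pads) lies 19 mm behind it; z points along the fingers, y is the line along which they close (so a half turn about z gives the same grasp; the last joint's range is limited). The gripper opens to 92 mm and grips with 3 to 60 N. Pads are 19 mm wide; open, the fingers measure 130 mm over their backs; the gripper's body (75 mm by 190 mm) begins 47 mm behind the grasp point.
Start: joints at [-1.055, 0.501, -0.427, 1.55, 0.221, 1.138, -0.21], TCP at [0.163, 0.629, 0.227] pointing down, gripper open.
Joint ranges: [-2.88, 2.88], [-0.31, 2.03], [-1.54, 1.56], [0.2, 2.42], [-1.41, 4.55], [0.19, 2.02], [-2.57, 2.57]. Speed limits (rad/s): [2.57, 2.57, 3.14, 3.14, 3.14, 3.14, 3.14].

### API

Orientations are given as a unit quaternion [x, y, z, w].
In Python, from station import bot gives the robot as it stands.
- The arm moves only by the tool step_arm, never from a script. Its argument "rows" is a list of rows, each an object with "twist": the turn, a rotation vector about the tool's x, y, z in units of 45 degrees (1.0 is 45 degrees), a list of three; "delta_pos": the shift along the tool's x, y, z in units of 0.25 m (1.0 is 0.25 m), a list of three; "hand": the opening, from 0 (shut) to 1 (fully open). A call has 1 to 20 rows; each row is the pose to reach, as a shift and turn from the pose commanded when the call began, along the tool's axes at that moment; what a row does not reach only later rows make up. A row lasts 1/10 s, in which the tool goes at most 50 mm and 8.59 degrees, less where a joint would pass 70% of its speed; a pose out of reach is approached as far as the arm can. A call with a number of a shift or a turn outside -1 to 1 is refused whole. A call with a gripper value outside its range is refused whole. The fingers move at their own pace and stop on an object; the grip force is fixed at half the most. Time passes only in rows, so rows that repeat a pose let the fingers close. It gives the time, the measured TCP pose, the force, the opening and the grip force at its end, in the units of the state.
- bot.read_state(): the state, without advancing time (a new reading comes with each control period).
- bot.get_image(name): name is "scene" or "top"; returns a dict with "frame" (480x640x3 uint8, blue, green, red), "fov_y" (degrees; the focal length in pixels is half the picture's height over the tangent of half this angle, whatever the lens; pixels are square), "cx", "cy" (the principal point, pixels), "xyz" and "attitude" of the camera in the world. Camera axes: x right, y up, looking along -z (the intrinsics and any distortion apply to the point x, -y, -z); pixel columns grow to the right and rows downward; lengths in m; the calibration is good to about 2 mm. A picture is of the moment at which its call begins. There is no depth.
- bot.sign_off(): hands the job in; it is judged then, once.
Trained networks look in a picture, given as the dict that the camera call returned (one of the last four; its "shot" number tells which), for a name from the list of things; names that differ only in an ending like _2 or _b are one class to them, and where a whole thing is asked for, a point or a joint stands for the part that bears it (a point fixed in the world has none). Each returns a list of dicts, best first, with "conf" (0 to 1); they miss things now and then, are a little off and sometimes report something else, mostly with a low value. They report only what shows in the picture. A call takes as long as a camera call. They do not tell look-alikes from the thing itself.
- bot.boxes_of(picture, name): "extent" ([left, top, right, bottom] in pixels, round what is visible of it).
- bot.trace(picture, name): "pixels" (480x640 bool, what is visible of it) and "extent" ([left, top, right, bottom] in pixels, round what is visible of it).
- bot.landmark_of(picture, name): "location" ([row, column] in pixels: a listed point, or the origin of a listed thing).
The state is a dict: "time": time; "qpos": joint angles; "joint_velocities": joint speeds; "joint_efforts": joint torques, N m; "tool_pos": TCP position; "ee_rot": TCP orientation; "ft_force": force on the tool from outside, world axes, zero at the start; "wrist_torque": the same for the moment, N m; "width": finger opening in m; "gripper_force": force on a finger pad.
Only numpy, scipy, OpenCV 4.12 (cv2) and the standard library are available. Lean on these libraries where they do the work, as an engineer would, in place of code of your own. Each camera call takes 0.05 s, during which the arm holds its last target. There are 200 camera calls.

### The job

Unlock the grey steel stock box: turn the black dial on its lid clockwise, feeling it click from notch to notch, until its pointer has clicked into the notch at the long broad mark that faces the shackle, and leave it there. Then grip the U-shaped steel shackle by its bow, pull it straight up out of the lid, and finish while still holding it up above the box, legs down, with the leg ends a good 6 cm or more clear of the lid. Leave the two glass flasks and the carton alone.

Things in the scene. Friction and masses are not known exactly. Their poses are not given: they have to be found in the camera images.
- box: Grey steel box 146 x 232 x 60 mm, fixed; lid top at z = 0.060. Origin on the bench, 12 mm to +y of the middle of its underside; +z up, +y along the box from dial to shackle. Dial axis (upright) at box (0, -0.055). Shackle legs pass through the lid at box (0, 0.015) and (0, 0.075) with 1.5 mm play. A flat hasp strap 30 mm wide, 4 mm thick crosses the lid along x under the bow.
- lid (a point): Point on top of the lid, straight above the box's origin (z = 0.060).
- dial (a joint): Dial angle, counter-clockwise positive from above. 0 = opening notch: pointer at the long mark, along box +y. Starts 0.55 to 1.4; stops at -0.45 and 1.6. Spring notches every 0.35 rad (0, 0.35, ...) take about 0.06 N m to leave and draw a released dial in: each is felt as a click. The shackle is free only within about 0.15 of 0; elsewhere a hidden rim blocks it.
- dial_grip (a point): Point to grip the dial, on its axis, 28 mm above the lid (z = 0.088). Grip: upright black bar 14 mm wide (point x), 36 mm long (point y, from -20 to 16 mm), 5 to 38 mm above the lid, on a round skirt of radius 26, 5 mm thick. A nose 7 mm wide, 23 mm above the lid at its top, carries its +y end on to 26 mm from the axis: the pointer.
- bow (a point): Middle of the shackle's top bar: 10 mm round steel, straight for 28 mm along point y (box y at the start); point z up. Starts 45 mm above the lid (z = 0.105), 36 mm free under the bar. Leg ends lie 95 mm below this point, 50 mm below the lid's top, so the shackle comes free when lifted 50 mm.
- shackle: The loose steel U shackle, 70 x 10 x 100 mm, about 0.25 kg, legs 60 mm apart; origin between its leg ends, axes as point bow. A toe near the foot of the leg next to the dial sticks out 11 mm towards the dial and passes a slot in the lid. No spring: with the dial at its opening notch, lifting it takes little more than its weight.
- flask_a: Bystander: conical glass flask with a ringed neck, 100 mm wide, 190 mm high, standing; origin under its middle.
- flask_b: Bystander: conical glass flask with a ringed neck, 90 mm wide, 170 mm high, standing; origin under its middle.
- carton: Bystander: closed cardboard carton 120 x 100 x 75 mm; origin under its middle.
Mind the look-alikes: they are no part of the job. Of the things that look like the shackle, the smallest one is meant.

How it is judged:
By the outcome, as a careful person would: the job done as asked, in the order asked, and still so for the second after the job is handed in, while the arm keeps its last pose, push and grip.
It also fails if it takes over 45 s, if anything falls off the work surface, if the arm or the gripper's body presses on something with over 40 N, if the wrist force passes 120 N, or if a joint passes its speed limit or range.

## Working session

There is one attempt and no reset: what is moved stays moved. The work goes in short steps, Python scripts to look and compute and a tool call to move; the robot and the scene stay as the last step left them, time stands still between calls to the robot, and variables do not carry over. Pictures are saved under pics/ and viewed, at most 10 in all, crops included, and the job is handed in when it is done.

Besides the shell and the picture viewer there is one more tool, called after "Emit:" in YAML: its name, and indented under it one key for each argument. step_arm: Moves the arm, as the interface text tells. Shifts and turns lie within -1 to 1; 1 stands for 0.25 m of shift or 45 degrees of turn. Its arguments: {"type":"object","properties":{"rows":{"type":"array","items":{"type":"object","properties":{"twist":{"type":"array","items":{"type":"number"}},"delta_pos":{"type":"array","items":{"type":"number"}},"hand":{"type":"number"}}}}},"required":["rows"]}

```bash
mkdir -p pics
cat > h.py <<'E'
import numpy as np, cv2
from scipy.spatial.transform import Rotation as R
from station import bot
def ray(p,row,col):
    f=240/np.tan(np.radians(p["fov_y"])/2)
    d=np.array([(col-p["cx"])/f,-(row-p["cy"])/f,-1.])
    return np.array(p["xyz"]),R.from_quat(p["attitude"]).apply(d)
def atz(p,row,col,z):
    o,d=ray(p,row,col); return o+d*(z-o[2])/d[2]
def proj(p,X):
    f=240/np.tan(np.radians(p["fov_y"])/2)
    c=R.from_quat(p["attitude"]).inv().apply(np.array(X)-p["xyz"])
    return p["cy"]-f*c[1]/-c[2], p["cx"]+f*c[0]/-c[2]
E
python3 - <<'E'
from h import *
for n in("scene","top"):
    p=bot.get_image(n); cv2.imwrite(f"pics/{n}1.png",p["frame"])
    print(n,{k:v for k,v in p.items() if k!="frame"})
    for nm,z in(("box",0),("lid",.06),("dial_grip",.088),("bow",.105),("shackle",.01),("flask_a",0),("carton",0)):
        for d in bot.landmark_of(p,nm)[:4]:
            r,c=d["location"]; print(nm,round(d["conf"],2),np.round((r,c)),np.round(atz(p,r,c,z),3))
    for d in bot.boxes_of(p,"shackle"): print("box shackle",d)
print(bot.read_state())
E
```

```text
scene {'fov_y': 55.5738786729044, 'cx': 327.79767293914057, 'cy': 237.31090646254836, 'xyz': array([0.89160063, 0.46996139, 0.87175099]), 'attitude': array([0.08205964, 0.29340076, 0.92186449, 0.23947457]), 'shot': 1}
box 0.69 [243. 319.] [ 0.606 -0.062  0.   ]
lid 0.72 [204. 306.] [ 0.599 -0.135  0.06 ]
lid 0.56 [231. 316.] [ 0.615 -0.056  0.06 ]
dial_grip 0.74 [205. 306.] [ 0.611 -0.113  0.088]
bow 0.88 [280. 377.] [0.583 0.133 0.105]
bow 0.85 [275. 264.] [0.77  0.016 0.105]
bow 0.79 [237. 327.] [ 0.617 -0.005  0.105]
shackle 0.59 [254. 325.] [ 0.611 -0.023  0.01 ]
shackle 0.59 [304. 265.] [0.783 0.024 0.01 ]
shackle 0.36 [242. 321.] [ 0.602 -0.057  0.01 ]
flask_a 0.92 [406. 494.] [0.496 0.42  0.   ]
flask_a 0.59 [419. 361.] [0.725 0.319 0.   ]
flask_a 0.49 [203. 305.] [ 0.578 -0.186  0.   ]
carton 0.57 [151. 243.] [ 0.639 -0.428  0.   ]
box shackle {'extent': [253.9, 259.4, 275.9, 328.0], 'conf': 0.7}
box shackle {'extent': [348.5, 276.4, 398.8, 319.8], 'conf': 0.56}
box shackle {'extent': [316.8, 221.8, 334.1, 261.3], 'conf': 0.45}
top {'fov_y': 51.87245373275198, 'cx': 325.23290
[... 972 characters left out ...]
 array([-1.05478962,  0.50088307, -0.42699763,  1.55035554,  0.22078747,
        1.13829849, -0.21029713]), 'joint_velocities': array([-0.00192386,  0.00144157,  0.00023768, -0.00090068, -0.00088146,
       -0.00047972, -0.0008018 ]), 'joint_efforts': array([-7.80218379e-04, -5.66429865e+01, -5.81036478e+00, -2.79520047e+01,
       -6.65949611e-02,  2.03586230e-02,  1.87321638e-05]), 'tool_pos': array([0.16254869, 0.62937463, 0.22675761]), 'ee_rot': array([ 1.26059202e-01,  9.92022719e-01,  3.99647978e-05, -1.85000708e-05]), 'ft_force': array([0.78753617, 0.04455862, 0.1528516 ]), 'wrist_torque': array([0.01233781, 0.02622143, 0.01040808]), 'gripper_force': 0.0, 'width': 0.09151780865730558}
```

View pics/scene1.png

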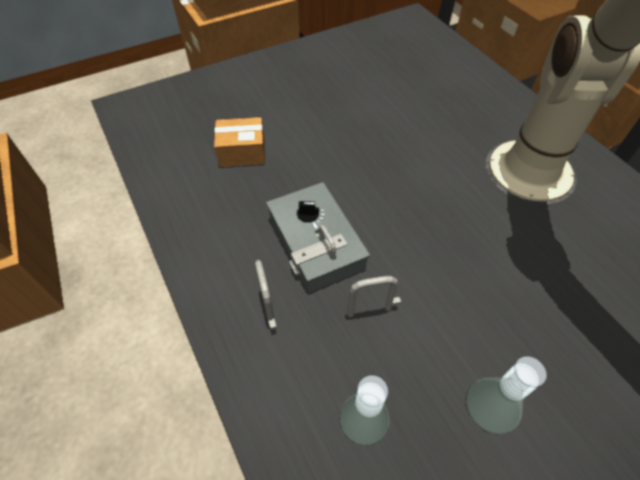

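View pics/top1.png

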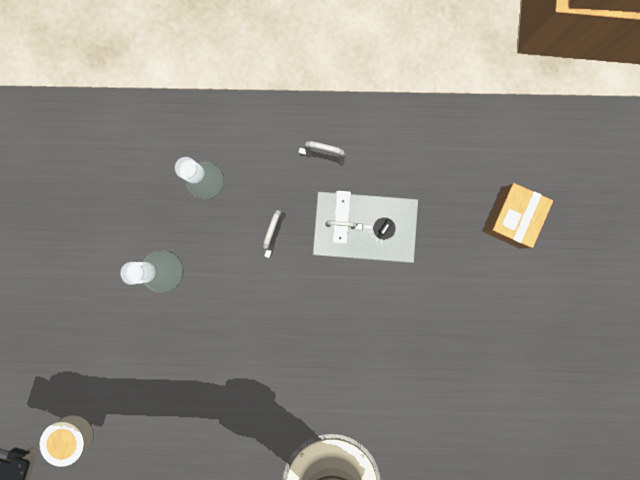

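The pictures show the box near (0.61,-0.06), with the dial at top (228,384) and the shackle in its lid at top (224,340). Two larger look-alike shackles stand at top (150,325) and (232,272). Next I measure the yaw and the dial pointer.

Run:
```python
from h import *
t=bot.get_image("top"); s=bot.get_image("scene")
m=bot.trace(t,"box")[0]["pixels"].astype(np.uint8)
c=max(cv2.findContours(m,0,2)[0],key=cv2.contourArea)
q=cv2.boxPoints(cv2.minAreaRect(c))
for u,v in q: print(np.round((u,v)),np.round(atz(t,v,u,.06),4))
for n,p,nm in(("t",t,"top"),("s",s,"scene")):
    for k in ("dial_grip","bow"):
        print(nm,k,[(round(d["conf"],2),d["location"]) for d in bot.landmark_of(p,k)])
a=cv2.resize(t["frame"][190:265,310:420],None,fx=7,fy=7,interpolation=cv2.INTER_CUBIC)
b=cv2.resize(s["frame"][185:285,260:375],None,fx=6,fy=6,interpolation=cv2.INTER_CUBIC)
cv2.imwrite("pics/tc.png",a);cv2.imwrite("pics/sc.png",b)
```

```text
[312. 255.] [0.5432 0.0534 0.06  ]
[317. 189.] [0.6965 0.046  0.06  ]
[419. 196.] [ 0.6847 -0.1903  0.06  ]
[414. 262.] [ 0.5316 -0.1815  0.06  ]
top dial_grip [(0.89, [225.3, 385.3])]
top bow [(0.77, [149.6, 324.7]), (0.75, [227.2, 269.8]), (0.72, [224.5, 339.9]), (0.53, [225.5, 341.5])]
scene dial_grip [(0.84, [204.1, 305.2])]
scene bow [(0.9, [279.9, 375.2]), (0.87, [279.0, 258.8]), (0.58, [231.8, 327.6]), (0.35, [404.8, 490.3])]
```

View pics/tc.png

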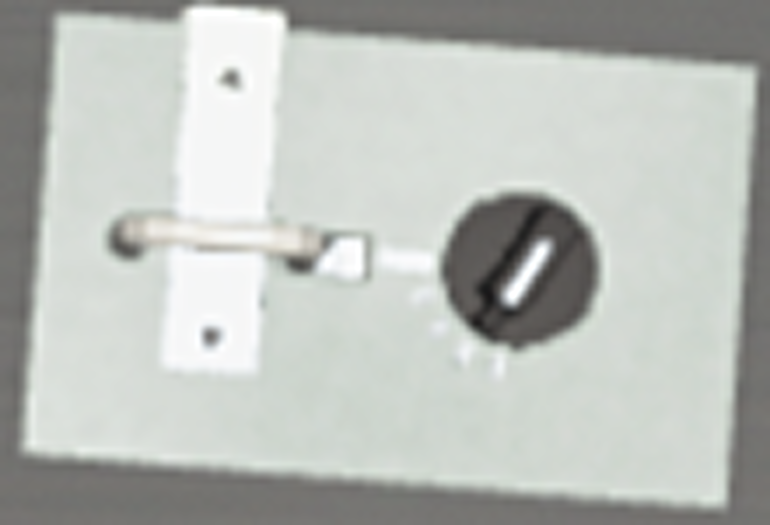

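View pics/sc.png

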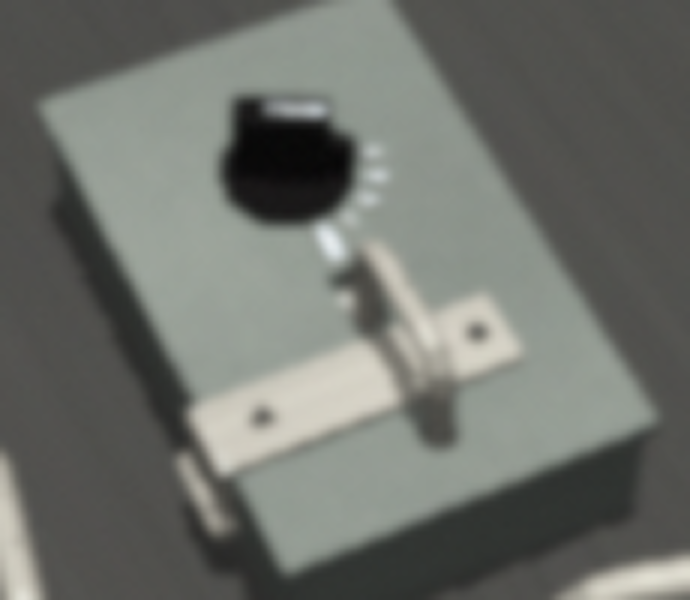

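The top crop shows the pointer at lower left (487,325) and the dial centre at (521,270). The long mark is at (405,258), so the dial sits at about +1.05. I compute the box pose from the lid corners.

```bash
cat >> h.py <<'E'
def rel(target,yaw_y_deg):
    """shift in tool units & yaw turn (tool z, units of 45 deg) from the present measured pose"""
    s=bot.read_state(); r=R.from_quat(s["ee_rot"])
    d=r.inv().apply(np.array(target)-s["tool_pos"])/.25
    y=r.as_matrix()[:,1]; cur=np.degrees(np.arctan2(y[1],y[0]))
    return np.round(d,4), -(((yaw_y_deg-cur)+90)%180-90)/45
E
python3 - <<'E'
from h import *
t=bot.get_image("top"); s=bot.get_image("scene")
cr=[(57,12),(757,65),(727,507),(22,455)]
W=np.array([atz(t,190+(v+.5)/7-.5,310+(u+.5)/7-.5,.06) for u,v in cr])[:,:2]
print(W,[np.linalg.norm(W[i]-W[(i+1)%4]) for i in range(4)])
ey=(W[0]-W[1]+W[3]-W[2]); ey/=np.linalg.norm(ey); ex=np.array([ey[1],-ey[0]])
c=W.mean(0); o=c+.012*ey
print("yaw y",np.degrees(np.arctan2(ey[1],ey[0])),"centre",c,"o",o)
D=o-.055*ey; B=o+.045*ey
print("dial",D,"bow",B)
for z,(u,v) in((.065,(521,270)),(.06,(405,258))): print(atz(t,190+v/7,310+u/7,z))
print(proj(t,[*D,.088]),proj(t,[*B,.105]),proj(s,[*D,.088]),proj(s,[*B,.105]))
for a in((548,242),(510,303)):print(atz(t,190+a[1]/7,310+a[0]/7,.098))
print(rel([*D,.20],57))
E
```

```text
[[ 0.69083587  0.04389978]
 [ 0.67733796 -0.1883565 ]
 [ 0.53087352 -0.17985318]
 [ 0.5437527   0.05264875]] [np.float64(0.23264817903355128), np.float64(0.14671107889787963), np.float64(0.2328583666793455), np.float64(0.14734314574690768)]
yaw y 86.75169517114284 centre [ 0.61070001 -0.06791529] o [ 0.61137997 -0.05593457]
dial [ 0.60826349 -0.1108462 ] bow [ 0.61392982 -0.01100687]
[ 0.60653931 -0.1114709   0.065     ]
[ 0.61016221 -0.07367816  0.06      ]
(np.float64(227.12786932340308), np.float64(385.35827609845205)) (np.float64(223.24444087437095), np.float64(341.38977432349776)) (np.float64(205.42196237550598), np.float64(307.17891259026567)) (np.float64(233.79235293319363), np.float64(326.9818753318795))
[ 0.61339684 -0.11613602  0.098     ]
[ 0.59365433 -0.10424669  0.098     ]
(array([-2.4668, -2.4209,  0.1067]), np.float64(0.4115093855487692))
```

Emit:
step_arm:
  rows:
    - {"delta_pos": [-0.1, -0.1, -0.15], "hand": 0.5}
    - {"delta_pos": [-0.25, -0.25, -0.15], "hand": 0.5}
    - {"delta_pos": [-0.39, -0.38, -0.15], "hand": 0.5}
    - {"delta_pos": [-0.53, -0.52, -0.15], "hand": 0.5}
    - {"delta_pos": [-0.67, -0.66, -0.15], "hand": 0.5}
    - {"delta_pos": [-0.82, -0.8, -0.15], "hand": 0.5}
    - {"delta_pos": [-0.82, -0.8, -0.15], "hand": 0.5}

```text
validation failed for argument at $.ro...
```

Emit:
step_arm:
  rows:
    - {"delta_pos": [-0.1, -0.1, 0], "hand": 0.5}
    - {"delta_pos": [-0.25, -0.25, 0], "hand": 0.5}
    - {"delta_pos": [-0.39, -0.38, 0], "hand": 0.5}
    - {"delta_pos": [-0.53, -0.52, 0], "hand": 0.5}
    - {"delta_pos": [-0.67, -0.66, 0], "hand": 0.5}
    - {"delta_pos": [-0.82, -0.8, 0], "hand": 0.5}
    - {"delta_pos": [-0.82, -0.8, 0], "hand": 0.5}
    - {"delta_pos": [-0.82, -0.8, 0], "hand": 0.5}

```text
validation failed for argument at $.ro...
```

Emit:
step_arm:
  rows:
    - {"delta_pos": [-0.1, -0.1, 0], "hand": 0.5}
    - {"delta_pos": [-0.25, -0.25, 0], "hand": 0.5}
    - {"delta_pos": [-0.39, -0.38, 0], "hand": 0.5}
    - {"delta_pos": [-0.53, -0.52, 0], "hand": 0.5}
    - {"delta_pos": [-0.67, -0.66, 0], "hand": 0.5}
    - {"delta_pos": [-0.82, -0.8, 0], "hand": 0.5}
    - {"delta_pos": [-0.82, -0.8, 0], "twist": [0, 0, 0.2], "hand": 0.5}
    - {"delta_pos": [-0.82, -0.8, 0], "twist": [0, 0, 0.41], "hand": 0.5}
    - {"delta_pos": [-0.82, -0.8, 0], "twist": [0, 0, 0.41], "hand": 0.5}
    - {"delta_pos": [-0.82, -0.8, 0], "twist": [0, 0, 0.41], "hand": 0.5}

```text
validation failed for argument at $.ro...
```

Run:
```python
from h import *
s=bot.read_state(); print(s["tool_pos"],s["qpos"],s["width"],s["time"],s["ft_force"])
print(rel([.608,-.111,.115],57))
```

```text
[0.1625161  0.62936478 0.22673938] [-1.05479955  0.50089756 -0.42702627  1.55038352  0.2207765   1.13829724
 -0.21030211] 0.09176718478647353 1.35 [-0.60891185  0.69586265 -0.46640714]
(array([-2.4659, -2.4218,  0.4467]), np.float64(0.4115093855487692))
```

Emit:
step_arm:
  rows:
    - {"delta_pos": [-0.1, -0.1, -0.15], "twist": [0, 0, 0], "hand": 0.5}
    - {"delta_pos": [-0.25, -0.25, -0.15], "twist": [0, 0, 0], "hand": 0.5}
    - {"delta_pos": [-0.39, -0.38, -0.15], "twist": [0, 0, 0], "hand": 0.5}
    - {"delta_pos": [-0.53, -0.52, -0.15], "twist": [0, 0, 0], "hand": 0.5}
    - {"delta_pos": [-0.67, -0.66, -0.15], "twist": [0, 0, 0], "hand": 0.5}
    - {"delta_pos": [-0.82, -0.8, -0.15], "twist": [0, 0, 0], "hand": 0.5}
    - {"delta_pos": [-0.82, -0.8, -0.15], "twist": [0, 0, 0], "hand": 0.5}

```text
time: 2.05
tool_pos: [0.3158, 0.3779, 0.2642]
ee_rot: [0.131, 0.991, -0.002, 0.001]
ft_force: [0.1, 0.5, 0.3]
width: 0.0466
gripper_force: 0.0
```

Emit:
step_arm:
  rows:
    - {"delta_pos": [-0.25, -0.25, 0], "twist": [0, 0, 0], "hand": 0.5}
    - {"delta_pos": [-0.53, -0.52, 0], "twist": [0, 0, 0], "hand": 0.5}
    - {"delta_pos": [-0.82, -0.8, 0], "twist": [0, 0, 0], "hand": 0.5}
    - {"delta_pos": [-0.82, -0.8, 0], "twist": [0, 0, 0], "hand": 0.5}
    - {"delta_pos": [-0.82, -0.8, 0], "twist": [0, 0, 0], "hand": 0.5}
    - {"delta_pos": [-0.82, -0.8, 0], "twist": [0, 0, 0], "hand": 0.5}
    - {"delta_pos": [-0.82, -0.8, 0], "twist": [0, 0, 0], "hand": 0.5}

```text
time: 2.75
tool_pos: [0.4622, 0.1342, 0.2644]
ee_rot: [0.13, 0.991, -0.001, 0.001]
ft_force: [-0.2, -0.2, -0.9]
width: 0.0458
gripper_force: 0.0
```

Emit:
step_arm:
  rows:
    - {"delta_pos": [-0.25, -0.25, 0], "twist": [0, 0, 0], "hand": 0.5}
    - {"delta_pos": [-0.53, -0.52, 0], "twist": [0, 0, 0], "hand": 0.5}
    - {"delta_pos": [-0.82, -0.8, 0], "twist": [0, 0, 0.2], "hand": 0.5}
    - {"delta_pos": [-0.82, -0.8, 0], "twist": [0, 0, 0.41], "hand": 0.5}
    - {"delta_pos": [-0.82, -0.8, 0], "twist": [0, 0, 0.41], "hand": 0.5}
    - {"delta_pos": [-0.82, -0.8, 0], "twist": [0, 0, 0.41], "hand": 0.5}
    - {"delta_pos": [-0.82, -0.8, 0], "twist": [0, 0, 0.41], "hand": 0.5}
    - {"delta_pos": [-0.82, -0.8, 0], "twist": [0, 0, 0.41], "hand": 0.5}
    - {"delta_pos": [-0.82, -0.8, 0], "twist": [0, 0, 0.41], "hand": 0.5}

```text
time: 3.65
tool_pos: [0.6077, -0.1029, 0.2639]
ee_rot: [0.282, 0.959, 0.001, -0.001]
ft_force: [-0.5, 1.0, 0.1]
width: 0.0458
gripper_force: 0.0
```

Run:
```python
from h import *
s=bot.read_state(); print(s["tool_pos"],s["qpos"],s["width"],s["time"],s["ft_force"])
print(rel([.608,-.111,.115],57))
```

```text
[ 0.60773992 -0.10292186  0.26392201] [ 0.05324912  0.37499978  0.0939751   1.61260137 -0.03896325  1.15669019
  1.15501577] 0.04584587596994128 3.65 [-0.51955322  0.95121638  0.08256037]
(array([-0.0192, -0.0271,  0.5956]), np.float64(0.004753014977709805))
```

Emit:
step_arm:
  rows:
    - {"delta_pos": [-0.02, -0.027, 0.18], "twist": [0, 0, 0], "hand": 0.5}
    - {"delta_pos": [-0.02, -0.027, 0.36], "twist": [0, 0, 0], "hand": 0.5}
    - {"delta_pos": [-0.02, -0.027, 0.54], "twist": [0, 0, 0], "hand": 0.5}
    - {"delta_pos": [-0.02, -0.027, 0.58], "twist": [0, 0, 0], "hand": 0.5}
    - {"delta_pos": [-0.02, -0.027, 0.58], "twist": [0, 0, 0], "hand": 0.5}

```text
time: 4.15
tool_pos: [0.6071, -0.1118, 0.118]
ee_rot: [0.282, 0.959, 0.0, -0.002]
ft_force: [-0.3, 0.7, 0.5]
width: 0.0461
gripper_force: 0.0
```

Run:
```python
from h import *
s=bot.read_state(); print(s["tool_pos"],s["time"],s["ft_force"])
print(rel([.608,-.111,.071],57))
p=bot.get_image("scene")
cv2.imwrite("pics/s2.png",cv2.resize(p["frame"][130:290,220:400],None,fx=4,fy=3.7,interpolation=cv2.INTER_CUBIC))
```

```text
[ 0.60708669 -0.11180021  0.1179781 ] 4.15 [-0.28684427  0.71281394  0.47587999]
(array([-0.0021,  0.0049,  0.1879]), np.float64(0.004219701351598183))
```

View pics/s2.png

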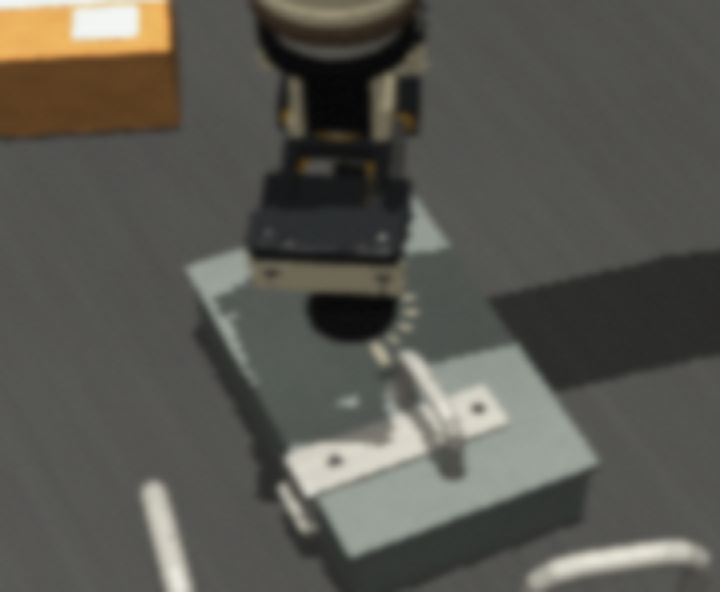

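The gripper stands over the dial at (350,300), its bar between the fingers. The shackle is clear at (430,400).

Emit:
step_arm:
  rows:
    - {"delta_pos": [0, 0.003, 0.06], "twist": [0, 0, 0], "hand": 0.5}
    - {"delta_pos": [0, 0.003, 0.12], "twist": [0, 0, 0], "hand": 0.5}
    - {"delta_pos": [0, 0.003, 0.18], "twist": [0, 0, 0], "hand": 0.5}
    - {"delta_pos": [0, 0.003, 0.18], "twist": [0, 0, 0], "hand": 0.5}

```text
time: 4.6
tool_pos: [0.6068, -0.1128, 0.0716]
ee_rot: [0.283, 0.959, -0.0, -0.002]
ft_force: [-0.3, 0.2, 0.6]
width: 0.046
gripper_force: 0.0
```

Emit:
step_arm:
  rows:
    - {"delta_pos": [0, 0, 0], "twist": [0, 0, 0], "hand": 0}
    - {"delta_pos": [0, 0, 0], "twist": [0, 0, 0], "hand": 0}
    - {"delta_pos": [0, 0, 0], "twist": [0, 0, 0], "hand": 0}
    - {"delta_pos": [0, 0, 0], "twist": [0, 0, 0], "hand": 0}
    - {"delta_pos": [0, 0, 0], "twist": [0, 0, 0], "hand": 0}

```text
time: 5.1
tool_pos: [0.6094, -0.1129, 0.0747]
ee_rot: [0.283, 0.959, 0.0, 0.001]
ft_force: [0.8, 1.5, 1.2]
width: 0.0134
gripper_force: 30.0
```

Run:
```python
from h import *
s=bot.read_state(); print(s["tool_pos"],s["time"],s["ft_force"],s["wrist_torque"],s["width"],s["gripper_force"],s["qpos"])
print(rel([.608,-.111,.071],57)); print(rel([.608,-.111,.071],-3.25))
```

```text
[ 0.60938378 -0.11294752  0.07468686] 5.1 [0.80632953 1.51055563 1.24277693] [ 0.30303945 -0.08263416 -0.01931844] 0.013406141009957231 29.995165765285492 [ 0.07984363  0.59109408  0.0806384   1.7546341  -0.06327395  0.79730971
  1.18709653]
(array([0.0089, 0.0035, 0.0147]), np.float64(0.0015611653003607747))
(array([0.0089, 0.0035, 0.0147]), np.float64(1.3404500541892497))
```

Emit:
step_arm:
  rows:
    - {"delta_pos": [0, 0, 0], "twist": [0, 0, 0.1], "hand": 0}
    - {"delta_pos": [0, 0, 0], "twist": [0, 0, 0.2], "hand": 0}
    - {"delta_pos": [0, 0, 0], "twist": [0, 0, 0.3], "hand": 0}
    - {"delta_pos": [0, 0, 0], "twist": [0, 0, 0.4], "hand": 0}
    - {"delta_pos": [0, 0, 0], "twist": [0, 0, 0.5], "hand": 0}
    - {"delta_pos": [0, 0, 0], "twist": [0, 0, 0.6], "hand": 0}
    - {"delta_pos": [0, 0, 0], "twist": [0, 0, 0.7], "hand": 0}
    - {"delta_pos": [0, 0, 0], "twist": [0, 0, 0.8], "hand": 0}
    - {"delta_pos": [0, 0, 0], "twist": [0, 0, 0.89], "hand": 0}
    - {"delta_pos": [0, 0, 0], "twist": [0, 0, 0.89], "hand": 0}

```text
time: 6.1
tool_pos: [0.6077, -0.1143, 0.0747]
ee_rot: [0.596, 0.803, -0.001, -0.001]
ft_force: [-3.9, -0.9, 4.2]
width: 0.0136
gripper_force: 30.0
```

Run:
```python
from h import *
s=bot.read_state(); print(s["tool_pos"],s["time"],s["ft_force"],s["wrist_torque"],s["width"],s["gripper_force"],s["qpos"])
print(rel([.608,-.111,.071],-3.25))
```

```text
[ 0.60766795 -0.11425527  0.07467442] 6.1 [-3.94375866 -0.90195081  4.16586082] [-0.37747318  0.81126999 -0.07947994] 0.013568698396759246 29.999005794525146 [-0.04811685  0.60207309  0.25504996  1.76066207 -0.19775657  0.80575856
  0.595866  ]
(array([0.0121, 0.0051, 0.0147]), np.float64(0.4467700619455349))
```

Emit:
step_arm:
  rows:
    - {"delta_pos": [0, 0, 0], "twist": [0, 0, 0.1], "hand": 0}
    - {"delta_pos": [0, 0, 0], "twist": [0, 0, 0.2], "hand": 0}
    - {"delta_pos": [0, 0, 0], "twist": [0, 0, 0.3], "hand": 0}
    - {"delta_pos": [0, 0, 0], "twist": [0, 0, 0.4], "hand": 0}
    - {"delta_pos": [0, 0, 0], "twist": [0, 0, 0.46], "hand": 0}
    - {"delta_pos": [0, 0, 0], "twist": [0, 0, 0.46], "hand": 0}
    - {"delta_pos": [0, 0, 0], "twist": [0, 0, 0.46], "hand": 0}

```text
time: 6.8
tool_pos: [0.6065, -0.1144, 0.0746]
ee_rot: [0.73, 0.684, -0.002, -0.001]
ft_force: [-7.0, -2.2, 7.9]
width: 0.0139
gripper_force: 30.0
```

Run:
```python
from h import *
s=bot.read_state(); print(s["tool_pos"],s["time"],s["ft_force"],s["wrist_torque"],s["width"],s["qpos"])
print(rel([.608,-.111,.071],-3.25))
```

```text
[ 0.60653788 -0.11439836  0.07463075] 6.8 [-7.02690165 -2.20519301  7.89397566] [-0.39034225  1.50323624 -0.0036053 ] 0.013865684806473618 [-0.11271781  0.61282264  0.3439165   1.76401751 -0.26817219  0.81489133
  0.29396168]
(array([0.014 , 0.005 , 0.0145]), np.float64(-0.011018088632103388))
```

Emit:
step_arm:
  rows:
    - {"delta_pos": [0, 0, 0], "twist": [0, 0, 0], "hand": 0.5}
    - {"delta_pos": [0, 0, 0], "twist": [0, 0, 0], "hand": 0.5}
    - {"delta_pos": [0, 0, 0], "twist": [0, 0, 0], "hand": 0.5}
    - {"delta_pos": [0, 0, -0.1], "twist": [0, 0, 0], "hand": 0.5}
    - {"delta_pos": [0, 0, -0.28], "twist": [0, 0, 0], "hand": 0.5}
    - {"delta_pos": [0, 0, -0.46], "twist": [0, 0, 0], "hand": 0.5}
    - {"delta_pos": [0, 0, -0.6], "twist": [0, 0, 0], "hand": 0.5}
    - {"delta_pos": [0, 0, -0.6], "twist": [0, 0, 0], "hand": 0.5}

```text
time: 7.6
tool_pos: [0.6128, -0.1139, 0.2305]
ee_rot: [0.729, 0.684, 0.004, 0.004]
ft_force: [0.1, -0.7, -0.6]
width: 0.0461
gripper_force: 0.0
```

Run:
```python
from h import *
s=bot.read_state(); print(s["tool_pos"],s["time"],s["ft_force"],s["width"])
print(rel([.614,-.011,.14],-3.25))
p=bot.get_image("scene")
cv2.imwrite("pics/s3.png",cv2.resize(p["frame"][170:290,250:380],None,fx=5,fy=5,interpolation=cv2.INTER_CUBIC))
```

```text
[ 0.61283977 -0.11387097  0.23051381] 7.6 [ 0.12426076 -0.73801285 -0.57630597] 0.04614335949296124
(array([ 0.411 , -0.0257,  0.3617]), np.float64(-0.009397262218454078))
```

View pics/s3.png

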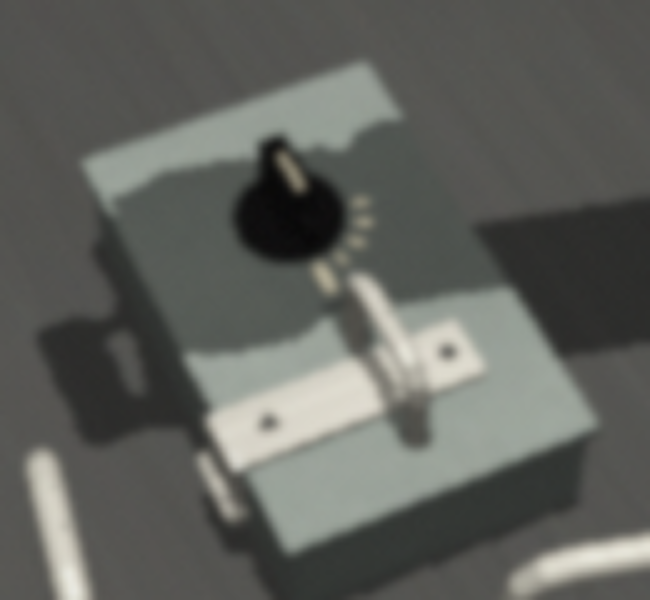

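The dial at (290,215) now points along the long mark at (325,277). On to the bow at (380,310).

Emit:
step_arm:
  rows:
    - {"delta_pos": [0.15, -0.01, 0], "twist": [0, 0, 0], "hand": 0.5}
    - {"delta_pos": [0.3, -0.02, 0], "twist": [0, 0, 0], "hand": 0.5}
    - {"delta_pos": [0.41, -0.025, 0], "twist": [0, 0, 0], "hand": 0.5}
    - {"delta_pos": [0.41, -0.025, 0.12], "twist": [0, 0, 0], "hand": 0.5}
    - {"delta_pos": [0.41, -0.025, 0.24], "twist": [0, 0, 0], "hand": 0.5}
    - {"delta_pos": [0.41, -0.025, 0.36], "twist": [0, 0, 0], "hand": 0.5}
    - {"delta_pos": [0.41, -0.025, 0.36], "twist": [0, 0, 0], "hand": 0.5}

```text
time: 8.35
tool_pos: [0.6045, -0.0099, 0.1283]
ee_rot: [0.729, 0.684, -0.004, -0.004]
ft_force: [-1.1, -0.1, -0.6]
width: 0.0461
gripper_force: 0.0
```

Run:
```python
from h import *
s=bot.read_state(); print(s["tool_pos"],s["time"],s["ft_force"],s["width"])
print(rel([.614,-.011,.087],-3.25), R.from_quat(s["ee_rot"]).as_matrix()[:,2])
p=bot.get_image("scene")
cv2.imwrite("pics/s4.png",cv2.resize(p["frame"][150:290,240:390],None,fx=4,fy=4,interpolation=cv2.INTER_CUBIC))
```

```text
[ 0.60445642 -0.00988097  0.12831923] 8.35 [-1.05436892 -0.06105107 -0.58621976] 0.046053336051579206
(array([-0.0018,  0.0402,  0.1648]), np.float64(-0.008804668358667793)) [-1.10322081e-02 -5.60396336e-04 -9.99938986e-01]
```

View pics/s4.png

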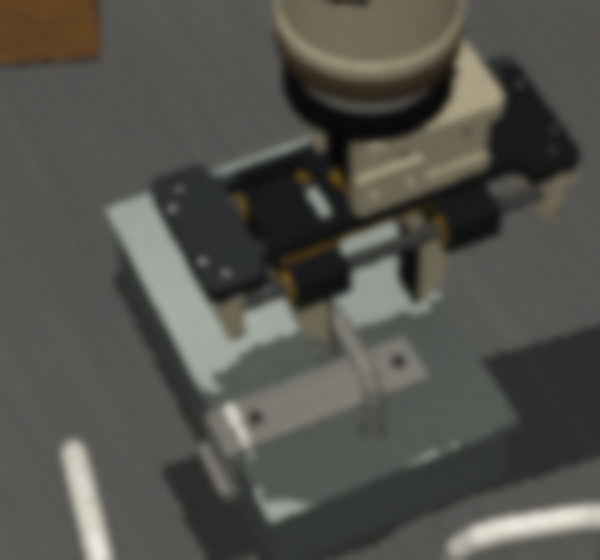

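The open fingers at (320,325) and (430,290) straddle the bow at (350,330), with the gripper about 1 cm off. I shift and descend.

Emit:
step_arm:
  rows:
    - {"delta_pos": [0, 0.02, 0], "twist": [0, 0, 0], "hand": 0.5}
    - {"delta_pos": [0, 0.02, 0], "twist": [0, 0, 0], "hand": 0.5}
    - {"delta_pos": [0, 0.02, 0], "twist": [0, 0, 0], "hand": 0.5}

```text
time: 8.7
tool_pos: [0.6156, -0.0109, 0.1358]
ee_rot: [0.729, 0.684, 0.001, 0.001]
ft_force: [-0.6, -0.4, 0.6]
width: 0.0459
gripper_force: 0.0
```

Run:
```python
from h import *
s=bot.read_state(); print(s["tool_pos"],s["time"],s["ft_force"],s["width"])
print(rel([.614,-.011,.087],-3.25), R.from_quat(s["ee_rot"]).as_matrix()[:,2])
```

```text
[ 0.61555572 -0.01086279  0.13576326] 8.7 [-0.5848859  -0.44639236  0.57316035] 0.04594972143993224
(array([-0.001 , -0.0067,  0.195 ]), np.float64(-0.009739931997347955)) [ 2.77326164e-03  2.23016089e-04 -9.99996130e-01]
```

Emit:
step_arm:
  rows:
    - {"delta_pos": [0, -0.006, 0.06], "twist": [0, 0, 0], "hand": 0.5}
    - {"delta_pos": [0, -0.006, 0.12], "twist": [0, 0, 0], "hand": 0.5}
    - {"delta_pos": [0, -0.006, 0.18], "twist": [0, 0, 0], "hand": 0.5}
    - {"delta_pos": [0, -0.006, 0.19], "twist": [0, 0, 0], "hand": 0.5}
    - {"delta_pos": [0, -0.006, 0.19], "twist": [0, 0, 0], "hand": 0.5}
    - {"delta_pos": [0, -0.006, 0.19], "twist": [0, 0, 0], "hand": 0.5}

```text
time: 9.3
tool_pos: [0.6129, -0.0108, 0.0867]
ee_rot: [0.73, 0.684, -0.0, 0.0]
ft_force: [-0.6, -0.9, -0.2]
width: 0.0463
gripper_force: 0.0
```

Emit:
step_arm:
  rows:
    - {"delta_pos": [0, 0, 0], "twist": [0, 0, 0], "hand": 0}
    - {"delta_pos": [0, 0, 0], "twist": [0, 0, 0], "hand": 0}
    - {"delta_pos": [0, 0, 0], "twist": [0, 0, 0], "hand": 0}
    - {"delta_pos": [0, 0, 0], "twist": [0, 0, 0], "hand": 0}
    - {"delta_pos": [0, 0, 0], "twist": [0, 0, 0], "hand": 0}
    - {"delta_pos": [0, 0, 0], "twist": [0, 0, 0], "hand": 0}

```text
time: 9.9
tool_pos: [0.6128, -0.0106, 0.0868]
ee_rot: [0.729, 0.684, 0.0, 0.0]
ft_force: [-0.4, 0.3, 1.2]
width: 0.0092
gripper_force: 30.0
```

Emit:
step_arm:
  rows:
    - {"delta_pos": [0, 0, -0.02], "twist": [0, 0, 0], "hand": 0}
    - {"delta_pos": [0, 0, -0.04], "twist": [0, 0, 0], "hand": 0}
    - {"delta_pos": [0, 0, -0.06], "twist": [0, 0, 0], "hand": 0}
    - {"delta_pos": [0, 0, -0.06], "twist": [0, 0, 0], "hand": 0}

```text
time: 10.3
tool_pos: [0.6133, -0.0107, 0.1027]
ee_rot: [0.729, 0.684, 0.001, 0.0]
ft_force: [-0.0, 0.4, -2.6]
width: 0.0093
gripper_force: 30.0
```

Run:
```python
from h import *
s=bot.read_state(); print(s["tool_pos"],s["time"],s["ft_force"],s["width"],s["gripper_force"],s["qpos"])
print(R.from_quat(s["ee_rot"]).as_matrix()[:,2])
```

```text
[ 0.61333627 -0.01070602  0.10266534] 10.3 [-0.03516023  0.4249859  -2.6391807 ] 0.00931086517874852 29.99896466732025 [-0.27657754  0.56256089  0.33432185  1.76609558 -0.23515545  0.85069578
  0.10129973]
[ 1.45096479e-03  1.31176832e-04 -9.99998939e-01]
```

The lift runs free: it takes only about the shackle's weight. I lift on to about 145 mm.

Emit:
step_arm:
  rows:
    - {"delta_pos": [0, 0, -0.06], "twist": [0, 0, 0], "hand": 0}
    - {"delta_pos": [0, 0, -0.12], "twist": [0, 0, 0], "hand": 0}
    - {"delta_pos": [0, 0, -0.18], "twist": [0, 0, 0], "hand": 0}
    - {"delta_pos": [0, 0, -0.24], "twist": [0, 0, 0], "hand": 0}
    - {"delta_pos": [0, 0, -0.3], "twist": [0, 0, 0], "hand": 0}
    - {"delta_pos": [0, 0, -0.36], "twist": [0, 0, 0], "hand": 0}
    - {"delta_pos": [0, 0, -0.42], "twist": [0, 0, 0], "hand": 0}
    - {"delta_pos": [0, 0, -0.48], "twist": [0, 0, 0], "hand": 0}
    - {"delta_pos": [0, 0, -0.52], "twist": [0, 0, 0], "hand": 0}
    - {"delta_pos": [0, 0, -0.52], "twist": [0, 0, 0], "hand": 0}
    - {"delta_pos": [0, 0, -0.52], "twist": [0, 0, 0], "hand": 0}
    - {"delta_pos": [0, 0, -0.52], "twist": [0, 0, 0], "hand": 0}

```text
time: 11.5
tool_pos: [0.6121, -0.0106, 0.2307]
ee_rot: [0.729, 0.684, -0.001, -0.001]
ft_force: [0.1, 0.0, -2.7]
width: 0.0091
gripper_force: 30.0
```

Run:
```python
from h import *
s=bot.read_state(); print(s["tool_pos"],s["time"],s["ft_force"],s["width"],s["gripper_force"])
p=bot.get_image("scene")
cv2.imwrite("pics/s5.png",cv2.resize(p["frame"][120:310,220:420],None,fx=3,fy=3,interpolation=cv2.INTER_CUBIC))
```

```text
[ 0.61205519 -0.01064822  0.23074937] 11.5 [ 0.05128997  0.04594149 -2.6775286 ] 0.009143218738775797 29.999093413352966
```

View pics/s5.png

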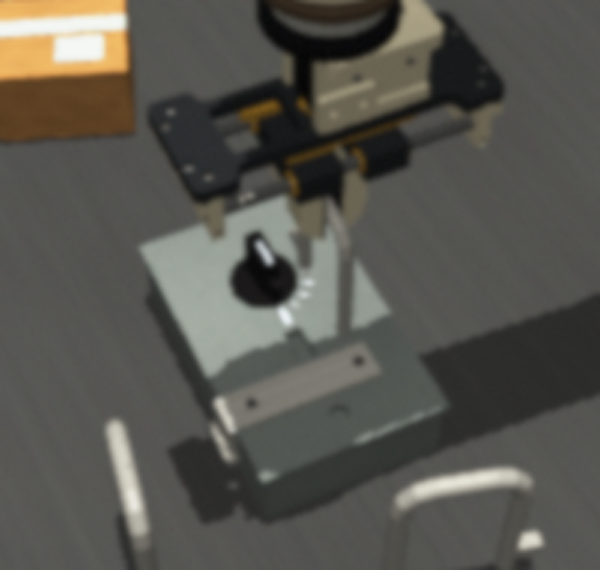

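The shackle hangs from the fingers at (340,230), its leg ends well clear of the lid and the holes at (340,410) empty. The dial at (265,270) still points at the long mark.

```bash
python3 -c "
from station import bot
print(bot.sign_off())"
```

```text
the job is handed in; nothing more can be done
None
```

Job handed in: the dial sits in its opening notch at the long mark, and the shackle is held upright above the box with its leg ends about 9 cm clear of the lid; no judging result was returned.

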